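# Tap a glove peg into the drying stand

### The job

Fit the loose wooden glove peg into the empty socket of the drying stand: start its tapered shank in the socket by hand and let go with the collar still standing well clear of the stand, then tap the peg down with the palm mallet alone, not the hand, until its collar sits flush on the stand. Stand the mallet back upright in the middle of its cork mat, and leave everything else as it is.

Things in the scene. Friction and masses are not known exactly. Their poses are not given: they have to be found in the camera images.
- peg_mid (a point): Loose wooden glove peg, upright, 130 mm tall, about 120 g. Point on its axis half-way up, 65 mm above the shank's tip; z up along the peg. Its handle, round, 29 to 27 mm across, is free to grip from 17 mm below this point to the slightly rounded top 65 mm above it. Below the handle: collar, then tapered shank. It starts hanging loosely by its collar in the plywood block.
- peg_collar (a point): Centre of the underside of the loose peg's collar (44 mm across, 8 mm thick), 25 mm below peg_mid, 90 mm below the peg's top. Beneath it is the pale round tapered shank, 40 mm long, 28 mm across at the collar, 20 mm near its chamfered tip.
- socket (a point): Centre of the empty socket's mouth, level with the stand's top. A 32 mm square opening 45 mm deep, lined with four sprung cork strips that leave a tapered hole 25 mm across at the mouth. The peg enters freely until its collar is some 12 mm above the stand; then the strips grip, and a push of some 4 N, rising to some 10 N, drives it down to the collar. Friction alone then holds it.
- stand: Dark wooden drying stand, a fixed block 100 x 340 x 50 mm (x, y, z), origin at the centre of its underside. Three sockets 110 mm apart along its y axis: the empty one at its -y end (y = -110 mm), and two that already hold fixed pegs like the loose one, standing 90 mm above its top at y = 0 and +110 mm.
- peg: The same loose glove peg; origin at the centre of the shank's tip, z up along the peg.
- block: Plywood parking block, fixed, 80 x 80 x 50 mm, origin at the centre of its underside. A plain loose hole 32 mm across runs down through its middle, where the loose peg starts, its collar resting on the block's top.
- mallet_mid (a point): Palm mallet standing upright, 115 mm tall, about 420 g. Point on its axis half-way up, 57.5 mm above its flat striking face (underside). Black rubber head with brass band, 52 mm across, 45 mm high; above it a round wooden handle 28 mm across, from 12 mm below this point to 57 mm above. Grip the handle from above; it strikes straight down.
- mallet_face (a point): Centre of the mallet's flat striking face (its underside).
- mallet: The same palm mallet; origin at the centre of its striking face, z up along the handle.
- mat_top (a point): Centre of the top of the round cork mat, 120 mm across, 4 mm thick, fixed on the bench. The mallet starts on it, near the middle.
- bowl: Bystander: blue round bowl, 140 mm across, 50 mm high; origin at the centre of its underside.
- carabiner: Bystander: steel carabiner lying flat, 100 x 54 x 14 mm; origin at its centre on the bench.
- tick_remover: Bystander: orange plastic tick remover lying flat, 95 x 20 x 8 mm; origin near its middle on the bench.
- case: Bystander: grey hard-shell sunglasses case, 66 x 160 x 55 mm; origin at the centre of its underside.
- tin: Bystander: green-lidded round wax tin, 75 mm across, 24 mm high; origin at the centre of its underside.
- torch: Bystander: black torch lying along its y axis, 125 mm long, 38 mm thick; origin on the bench below its middle.
- unit_drawer0 (a joint): Bystander: the half-open drawer of the low wooden drawer unit (280 x 260 x 110 mm) at the left end of the bench; opening in m, 0 = shut; slides out towards the robot's side (-x).
Mind the look-alikes: they are no part of the job. Of the things shaped like the part that bears mat_top, the cork one is meant.

How it is judged:
On the way, in this order (a step that is already met when the one before it is completed fails the run):
1. the peg stands by itself in the empty socket, let go, its collar still 4 to 20 mm above the stand (z of peg_collar in the frame of socket between 0.004 and 0.02 m and horizontal distance between peg_collar and socket below 0.006 m and angle between peg_mid's own z axis and vertical below 0.2 rad and contact force between the fingers and peg below 0.05 N), for 0.2 s.
2. the mallet taps the peg (more than 3 N), nothing else holding it (contact force between mallet and peg above 3 N and contact force between the fingers and peg below 0.05 N and horizontal distance between peg_collar and socket below 0.006 m).
3. the peg is home: collar within 2 mm of the stand, upright and centred (z of peg_collar in the frame of socket between -0.003 and 0.002 m and horizontal distance between peg_collar and socket below 0.004 m and angle between peg_mid's own z axis and vertical below 0.06 rad), for 0.1 s.
At the end, for the whole second after the job is handed in: The peg stands in the socket with its collar within 2 mm of the stand's top, centred within 4 mm and upright within 0.06 rad; the mallet stands upright (within 0.1 rad) with its face on the cork mat, within 34 mm of the mat's centre (wholly on it); both released and at rest (all of step 3 and linear speed of each of peg, mallet below 0.02 m/s and horizontal distance between mallet_face and mat_top below 0.034 m and z of mallet_face in the frame of mat_top between -0.004 and 0.004 m and angle between mallet_mid's own z axis and vertical below 0.1 rad); the robot touches nothing.
It fails at once if the fingers press on the peg (over 1 N) in the socket with its collar less than 4 mm above the stand, where only the mallet may drive it (contact force between the fingers and peg above 1 N and z of peg_collar in the frame of socket below 0.004 m and horizontal distance between peg_collar and socket below 0.008 m).
It fails at once if a bystander (bowl, carabiner, tick remover, case, tin, torch) is shifted by more than 30 mm (distance of any of bowl, carabiner, tick_remover, case, tin, torch from where it was at the start of the episode above 0.03 m).
It fails at once if the drawer is pushed shut or pulled right out (value of joint unit_drawer0 below 0.04 m or value of joint unit_drawer0 above 0.17 m).
It also fails if it takes over 58 s, if anything falls off the work surface, if the arm or the gripper's body presses on something with over 40 N, if the wrist force passes 120 N, or if a joint passes its speed limit or range.

### The arm

A 6-joint arm with a two-finger parallel gripper is mounted at the origin on the work surface. World frame = base frame: x ahead of the robot, y to its left, z up, the work surface at z = 0. Lengths are in m, angles in rad, forces in N, time in s.
With the tool pointing down it reaches from about 0.275 to 1 m from the base axis. Payload 8.4 kg.
Tool frame: the origin (TCP) lies at the very end of the fingers, on their centre line; the grasp point (between the pads) lies 19 mm behind it; z points along the fingers, y is the line along which they close (so a half turn about z gives the same grasp; the last joint's range is limited). The gripper opens to 85 mm and grips with 20 to 120 N. Pads are 22 mm wide; open, the fingers measure 114 mm over their backs; the gripper's body (76 mm by 85 mm) begins 54 mm behind the grasp point. The pads swing forward as they close: fully open they stand 13 mm farther back than shut.
Start: joints at [-1.294, 0.353, 1.633, -0, 1.155, -0.002], TCP at [0.172, -0.601, 0.231] pointing down, gripper open.
Joint ranges: [-2.63, 2.63], [-0.92, 2.1], [0.06, 2.66], [-1.3, 4.44], [0, 2.69], [-3.02, 3.02]. Speed limits (rad/s): [2.22, 2.22, 2.79, 3.14, 3.14, 3.14].

### API

Orientations are given as [roll, pitch, yaw] about the fixed x, y, z axes, in that order (R = Rz(yaw) Ry(pitch) Rx(roll)).
In Python, from bench import * gives the robot as it stands.
- The arm moves only by the tool arm_command, never from a script. Its argument "moves" is a list of rows, each an object with "fingers": the opening in per cent of the stroke, from 0 (shut) to 100 (fully open); "offset": the shift along the tool's x, y, z in m, a list of three; "dr": the turn, a rotation vector about the tool's x, y, z in degrees, a list of three. In form: [{"fingers": fingers, "offset": [x, y, z], "dr": [ax, ay, az]}, ...]. A call has 1 to 12 rows; each row is the pose to reach, as a shift and turn from the pose commanded when the call began, along the tool's axes at that moment; what a row does not reach only later rows make up. A row lasts 1/8 s, in which the tool goes at most 62.5 mm and 10.7 degrees, less where a joint would pass 70% of its speed; a pose out of reach is approached as far as the arm can. A call with a gripper value outside its range is refused whole. The fingers move at their own pace and stop on an object; the grip force is fixed at half the most. Time passes only in rows, so rows that repeat a pose let the fingers close. It gives the time, the measured TCP pose, the force, the opening and the grip force at its end, in the units of the state.
- observe(): the state, without advancing time (a new reading comes with each control period).
- capture(name): name is "scene" or "top"; returns (picture, depth): 400x640x3 uint8, red, green, blue; 400x640 float32, m along the optical axis (not along the pixel's ray), 0 where there is no reading.
- calibration(name): a dict with "camera_matrix" (3x3 intrinsics, pixels), "k1" (the pictures are not rectified: a ray, as slopes to the right and down, at radius r is drawn at 1 + k1 r^2 times it, then the intrinsics apply), "rvec" (rotation vector, rad) and "tvec" (3), from world to camera coordinates, as OpenCV has them. Camera axes: x right, y down, z forward; pixel columns grow to the right and rows downward; lengths in m; the calibration is good to about 2 mm. A picture is of the moment at which its call begins. calibration takes no time and is no camera call.
- close_job(): hands the job in; it is judged then, once.
The state is a dict: "time": time; "q": joint angles; "qvel": joint speeds; "joint_efforts": joint torques, N m; "position": TCP position; "eef_rot": TCP orientation; "contact_force": force on the tool from outside, world axes, zero at the start; "moment": the same for the moment, N m; "finger_gap": finger opening in m; "grasp_force": force on a finger pad.
Only numpy, scipy, OpenCV 4.12 (cv2) and the standard library are available. Lean on these libraries where they do the work, as an engineer would, in place of code of your own. Each camera call takes 0.05 s, during which the arm holds its last target. There are 200 camera calls.

## Working session

There is one attempt and no reset: what is moved stays moved. The work goes in short steps, Python scripts to look and compute and a tool call to move; the robot and the scene stay as the last step left them, time stands still between calls to the robot, and variables do not carry over. Pictures are saved under pics/ and viewed, at most 10 in all, crops included, and the job is handed in when it is done.

Besides the shell and the picture viewer there is one more tool, called by a JSON object that holds its "api" and its "payload", one argument or row to a line. arm_command: Moves the arm, as the interface text tells. Its arguments: {"type":"object","properties":{"moves":{"type":"array"}},"required":["moves"]}

```bash
mkdir -p pics; cat > h.py <<'E'
from bench import *
import numpy as np, cv2
def cam(n):
    c=calibration(n); K=np.array(c["camera_matrix"],float); R=cv2.Rodrigues(np.array(c["rvec"],float))[0]; t=np.array(c["tvec"],float).ravel()
    return K,c["k1"],R,t
def slopes(n,uv):
    K,k1,R,t=cam(n); d=np.array([k1,0,0,0,0],float)
    return cv2.undistortPoints(np.array(uv,np.float64).reshape(-1,1,2),K,d).reshape(-1,2)
def onplane(n,uv,z):
    K,k1,R,t=cam(n); s=slopes(n,uv); C=-R.T@t
    D=np.c_[s,np.ones(len(s))]@R
    return C+D*((z-C[2])/D[:,2])[:,None]
def cloud(n,depth):
    K,k1,R,t=cam(n); v,u=np.mgrid[:400,:640]; s=slopes(n,np.c_[u.ravel(),v.ravel()])
    P=np.c_[s,np.ones(len(s))]*depth.ravel()[:,None]
    X=(P-t)@R; X[depth.ravel()<=0]=np.nan
    return X.reshape(400,640,3)
E
python3 - <<'E'
from h import *
s=observe(); print(s)
for n in("top","scene"):
    p,d=capture(n); cv2.imwrite(f"pics/{n}0.png",p[:,:,::-1]); np.savez(f"{n}0.npz",p=p,d=d)
    K,k,R,t=cam(n); print(n,K,k,-R.T@t,R[2])
E
```

```text
{'time': 0.0, 'q': array([-1.29440449e+00,  3.53656091e-01,  1.63408473e+00,  2.41940909e-05,
        1.15515764e+00, -2.38264948e-03]), 'qvel': array([-2.85348092e-03,  1.34310735e-03, -6.09740643e-04, -1.40159610e-03,
        9.82669331e-05,  5.69666384e-04]), 'joint_efforts': array([ 5.16471318e-04, -6.05256057e+01, -3.42071307e+01, -1.66258228e-04,
        9.38387762e-03, -4.29976907e-07]), 'position': array([ 0.17188568, -0.60044953,  0.23057784]), 'eef_rot': array([-3.14028691e+00, -2.52326009e-05,  2.78764685e-01]), 'contact_force': array([0.15342498, 0.56012066, 0.15641406]), 'moment': array([-0.02213583,  0.04593435,  0.01565676]), 'grasp_force': 0.0, 'finger_gap': 0.08545570078779065}
top [[412.77443259   0.         308.08238496]
 [  0.         412.77443259 199.03345607]
 [  0.           0.           1.        ]] 0.022750452792109698 [0.42268172 0.12678678 1.192831  ] [ 0.1084975   0.00898321 -0.99405613]
scene [[425.45334636   0.         316.94579002]
 [  0.         425.45334636 195.41901705]
 [  0.           0.           1.        ]] 0.02699877807581753 [ 1.03777467 -0.409762    1.1115799 ] [-0.38335786  0.4302097  -0.81728598]
```

View pics/top0.png

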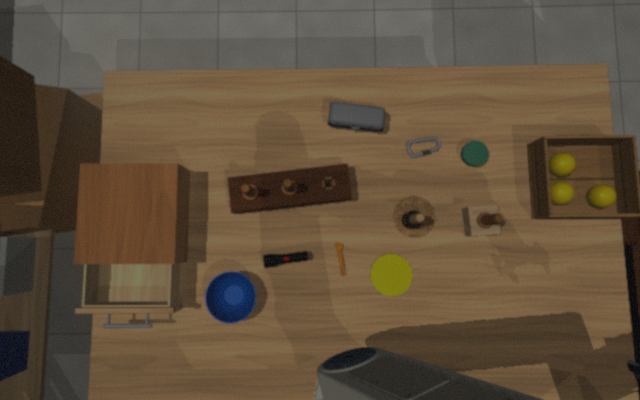

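View pics/scene0.png

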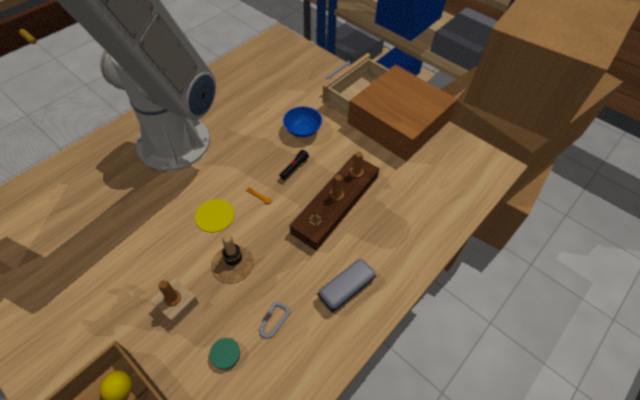

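Top view: the loose peg in the plywood block is at about (490,219), and the mallet on the brown cork mat at (414,217). The yellow disc at (391,275) is the look-alike mat. The stand runs (230..350,190), with its empty socket at (329,184) and the fixed pegs at (250,190) and (290,187). I'll measure these and confirm with a crop.

```bash
cat > m.py <<'E'
from h import *
for n in("top","scene"):
    f=np.load(f"{n}0.npz"); X=cloud(n,f["d"]); p=f["p"]; hsv=cv2.cvtColor(p,cv2.COLOR_RGB2HSV)
    def rep(name,box,z0,z1):
        x0,x1,y0,y1=box; m=(X[...,0]>x0)&(X[...,0]<x1)&(X[...,1]>y0)&(X[...,1]<y1)&(X[...,2]>z0)&(X[...,2]<z1)
        q=X[m]
        if len(q)>2: (c,sz,a)=cv2.minAreaRect(q[:,:2].astype(np.float32)); print(n,name,len(q),"mean",q.mean(0).round(4),"rect",np.round(c,4),np.round(sz,4),round(a,1))
    # approx locations from top pixels
    if n=="top":
        L={k:onplane("top",[uv],z)[0] for k,uv,z in[("pegtop",(497,219),.14),("mal",(420,218),.119),("sock",(329,184),.05),("mat",(414,217),.004),("fix1",(290,184),.14),("fix2",(245,188),.14),("block",(482,221),.05)]}
        for k in L: print(k,L[k].round(4))
    def b(k,r): c=L[k]; return c[0]-r,c[0]+r,c[1]-r,c[1]+r
    rep("pegtop",b("pegtop",.03),.13,.15); rep("peghandle",b("pegtop",.03),.075,.13)
    rep("blocktop",b("block",.07),.042,.055)
    rep("maltop",b("mal",.04),.108,.13); rep("malhandle",b("mal",.04),.06,.108)
    rep("fix1",b("fix1",.03),.13,.15); rep("fix2",b("fix2",.03),.13,.15)
    c=L["fix1"]; rep("stand",(c[0]-.12,c[0]+.12,c[1]-.22,c[1]+.22),.043,.055)
    rep("sockhole",b("sock",.022),-.01,.042)
f=np.load("top0.npz")
for n,(a,b_,c,d) in {"top":(220,520,150,300)}.items():
    cv2.imwrite("pics/crop.png",cv2.resize(np.clip(f["p"][c:d,a:b_,::-1].astype(float)*1.8,0,255).astype(np.uint8),None,fx=2.6,fy=2.6,interpolation=cv2.INTER_CUBIC))
E
python3 m.py
```

```text
pegtop [ 0.482 -0.341  0.14 ]
mal [ 0.4875 -0.1532  0.119 ]
sock [0.5891 0.0783 0.05  ]
mat [ 0.4975 -0.1662  0.004 ]
fix1 [0.577  0.1826 0.14  ]
fix2 [0.5678 0.2985 0.14  ]
block [ 0.482 -0.34   0.05 ]
top pegtop 95 mean [ 0.4836 -0.3433  0.1379] rect [ 0.4837 -0.3445] [0.0275 0.0231] 89.9
top peghandle 96 mean [ 0.4829 -0.3345  0.1041] rect [ 0.4823 -0.3366] [0.0272 0.013 ] 12.9
top blocktop 614 mean [ 0.4832 -0.3399  0.0494] rect [ 0.4842 -0.3459] [0.0794 0.0843] 4.2
top maltop 90 mean [ 0.4881 -0.1528  0.1163] rect [ 0.4889 -0.1533] [0.025  0.0256] 64.9
top malhandle 46 mean [ 0.4852 -0.1442  0.0831] rect [ 0.4852 -0.1467] [0.0269 0.0118] 21.2
top fix1 80 mean [0.5785 0.1884 0.138 ] rect [0.5791 0.1893] [0.0236 0.0239] 87.4
top fix2 77 mean [0.5667 0.2969 0.1377] rect [0.5671 0.2973] [0.0222 0.0243] 57.9
top stand 3805 mean [0.579  0.1852 0.0494] rect [0.5794 0.1889] [0.1006 0.3407] 6.2
top sockhole 83 mean [0.5955 0.0785 0.0158] rect [0.5946 0.0784] [0.0266 0.0298] 5.6
scene pegtop 95 mean [ 0.4896 -0.3452  0.1386] rect [ 0.4886 -0.3456] [0.0226 0.0221] 28.5
scene peghandle 130 mean [ 0.4968 -0.3458  0.1032] rect [ 0.4952 -0.3454] [0.0276 0.013 ] 83.8
scene blocktop 693 mean [ 0.4936 -0.3478  0.0505] rect [ 0.487 -0.345] [0.0824 0.082 ] 4.8
scene maltop 83 mean [ 0.4932 -0.1555  0.1169] rect [ 0.4922 -0.1545] [0.0255 0.0255] 47.1
scene malhandle 90 mean [ 0.4996 -0.1584  0.0853] rect [ 0.4978 -0.1584] [0.027  0.0141] 61.0
scene fix1 60 mean [0.5833 0.1859 0.1379] rect [0.5817 0.1872] [0.0241 0.023 ] 73.9
scene fix2 52 mean [0.5714 0.2951 0.1382] rect [0.5719 0.2954] [0.0247 0.0195] 37.2
scene stand 2524 mean [0.5879 0.1645 0.0502] rect [0.5811 0.1898] [0.1022 0.3449] 6.3
scene sockhole 49 mean [0.5857 0.0866 0.0304] rect [0.5887 0.0835] [0.0292 0.0269] 11.9
```

View pics/crop.png

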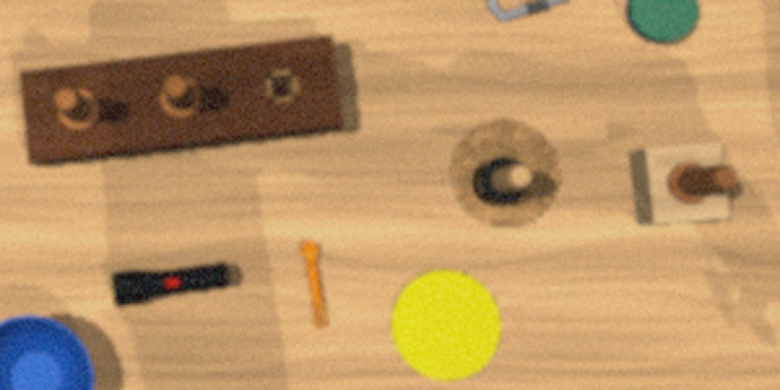

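The crop confirms the brown cork mat under the mallet at top px (414,216), not the yellow disc. The pale plywood block with the peg is at (485,221), and the empty socket is at (329,184).

The two views agree to within about 5 mm. I'll use the averages: peg (0.486,-0.345), mallet (0.491,-0.154), socket (0.592,0.0795). Now I'll move above the peg and turn to yaw 0.

{"api": "arm_command", "payload": {
  "moves": [
    {"fingers":100,"offset":[0.05,-0.02,0],"dr":[0,0,2]},
    {"fingers":100,"offset":[0.1,-0.045,0],"dr":[0,0,5]},
    {"fingers":100,"offset":[0.15,-0.065,0],"dr":[0,0,8]},
    {"fingers":100,"offset":[0.2,-0.085,0],"dr":[0,0,11]},
    {"fingers":100,"offset":[0.25,-0.107,0],"dr":[0,0,14]},
    {"fingers":100,"offset":[0.3,-0.13,0],"dr":[0,0,16]},
    {"fingers":100,"offset":[0.345,-0.148,0],"dr":[0,0,16]},
    {"fingers":100,"offset":[0.3722,-0.1591,0],"dr":[0,0,16]},
    {"fingers":100,"offset":[0.3722,-0.1591,0],"dr":[0,0,16]},
    {"fingers":100,"offset":[0.3722,-0.1591,0],"dr":[0,0,16]}
  ]
}}

```text
time: 1.35
position: [0.4855, -0.3456, 0.231]
eef_rot: [-3.141, 0.001, -0.0]
contact_force: [-0.3, -0.4, 0.4]
finger_gap: 0.0856
grasp_force: 0.0
```

{"api": "arm_command", "payload": {
  "moves": [
    {"fingers":100,"offset":[0,0,0.05],"dr":[0,0,0]},
    {"fingers":100,"offset":[0,0,0.1],"dr":[0,0,0]},
    {"fingers":100,"offset":[0,0,0.13],"dr":[0,0,0]},
    {"fingers":100,"offset":[0,0,0.145],"dr":[0,0,0]},
    {"fingers":100,"offset":[0,0,0.145],"dr":[0,0,0]},
    {"fingers":20,"offset":[0,0,0.145],"dr":[0,0,0]},
    {"fingers":20,"offset":[0,0,0.145],"dr":[0,0,0]},
    {"fingers":20,"offset":[0,0,0.145],"dr":[0,0,0]},
    {"fingers":20,"offset":[0,0,0.145],"dr":[0,0,0]},
    {"fingers":20,"offset":[0,0,0.145],"dr":[0,0,0]},
    {"fingers":20,"offset":[0,0,0.145],"dr":[0,0,0]}
  ]
}}

```text
time: 2.72
position: [0.4865, -0.3459, 0.0873]
eef_rot: [3.141, -0.001, -0.0]
contact_force: [-1.5, 0.1, 6.1]
finger_gap: 0.0264
grasp_force: 59.0
```

{"api": "arm_command", "payload": {
  "moves": [
    {"fingers":20,"offset":[0,0,-0.04],"dr":[0,0,0]},
    {"fingers":20,"offset":[0,0,-0.09],"dr":[0,0,0]},
    {"fingers":20,"offset":[0,0,-0.14],"dr":[0,0,0]},
    {"fingers":20,"offset":[0.01,-0.04,-0.16],"dr":[0,0,0]},
    {"fingers":20,"offset":[0.022,-0.09,-0.16],"dr":[0,0,0]},
    {"fingers":20,"offset":[0.035,-0.14,-0.16],"dr":[0,0,0]},
    {"fingers":20,"offset":[0.047,-0.19,-0.16],"dr":[0,0,0]},
    {"fingers":20,"offset":[0.06,-0.24,-0.16],"dr":[0,0,0]},
    {"fingers":20,"offset":[0.072,-0.29,-0.16],"dr":[0,0,0]},
    {"fingers":20,"offset":[0.085,-0.34,-0.16],"dr":[0,0,0]},
    {"fingers":20,"offset":[0.097,-0.39,-0.16],"dr":[0,0,0]},
    {"fingers":20,"offset":[0.1055,-0.4255,-0.13],"dr":[0,0,0]}
  ]
}}

```text
time: 4.22
position: [0.5936, 0.0825, 0.2182]
eef_rot: [-3.141, -0.005, 0.001]
contact_force: [0.4, -0.8, -1.2]
finger_gap: 0.0262
grasp_force: 59.5
```

{"api": "arm_command", "payload": {
  "moves": [
    {"fingers":20,"offset":[0,0,0.0],"dr":[0,0,0]},
    {"fingers":20,"offset":[0,0,0.02],"dr":[0,0,0]},
    {"fingers":20,"offset":[0,0,0.035],"dr":[0,0,0]},
    {"fingers":20,"offset":[0,0,0.035],"dr":[0,0,0]},
    {"fingers":20,"offset":[0,0,0.035],"dr":[0,0,0]}
  ]
}}

```text
time: 4.85
position: [0.5921, 0.0796, 0.1819]
eef_rot: [-3.142, -0.001, -0.001]
contact_force: [-0.7, -1.2, -1.8]
finger_gap: 0.0258
grasp_force: 59.6
```

```bash
python3 - <<'E'
from h import *
s=observe(); print(s["position"],s["finger_gap"])
o=[]
for n in("top","scene"):
    p,d=capture(n); np.savez(f"{n}1.npz",p=p,d=d)
    u0,v0,w,h=(270,130,110,90) if n=="top" else (270,150,110,90)
    o.append(cv2.resize(np.clip(p[v0:v0+h,u0:u0+w,::-1]*1.8,0,255).astype(np.uint8),(400,327),interpolation=cv2.INTER_CUBIC))
cv2.imwrite("pics/c1.png",np.hstack(o))
E
```

```text
[0.59205999 0.07956998 0.1819127 ] 0.02581134227273159
```

View pics/c1.png

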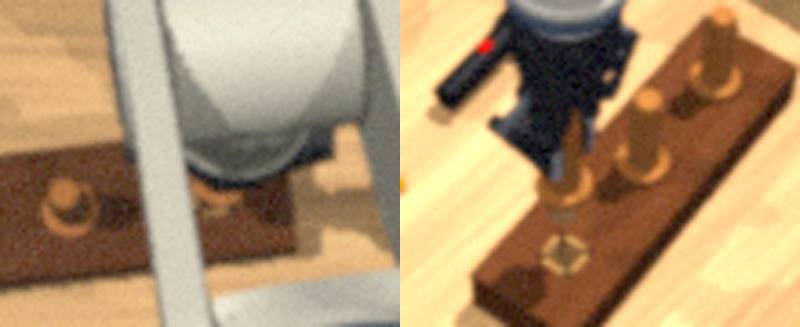

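Left (top view): the arm hides the peg. Right (scene view): the held peg's collar is at crop (567,188) = px (316,202), the shank hangs below it, and the socket mouth is at crop (565,253) = px (315.4,219.6). I'll quantify these more precisely in the same camera.

```bash
python3 - <<'E'
from h import *
f=np.load("scene1.npz"); X=cloud("scene",f["d"]); f0=np.load("scene0.npz")
print("sock px->z.05",onplane("scene",[(315.4,219.6)],.05), "collar->z.149",onplane("scene",[(315.9,201.7)],.149))
def proj(P):
    K,k1,R,t=cam("scene"); return cv2.projectPoints(np.array(P,float).reshape(-1,1,3),cv2.Rodrigues(R)[0],t,K,np.array([k1,0,0,0.]))[0].reshape(-1,2)
print(proj([[.592,.0796,.149],[.592,.0796,.105],[.592,.0796,.05]]))
m=(abs(X[...,0]-.595)<.04)&(abs(X[...,1]-.08)<.04)
for a,b in((.07,.115),(.115,.144),(.144,.156),(.16,.18)):
    q=X[m&(X[...,2]>a)&(X[...,2]<b)]; print(a,len(q),q.mean(0).round(4) if len(q) else '', *(np.round(v,3) for v in cv2.minAreaRect(q[:,:2].astype(np.float32))) if len(q)>3 else '')
u,v,w,h=290,165,55,75
o=f["p"][v:v+h,u:u+w]; o0=f0["p"][v:v+h,u:u+w]
im=np.hstack([o,o0])[:,:,::-1]
cv2.imwrite("pics/c2.png",cv2.resize(np.clip(im*1.8,0,255).astype(np.uint8),None,fx=7,fy=7,interpolation=cv2.INTER_CUBIC))
E
```

```text
sock px->z.05 [[0.59526275 0.08200767 0.05      ]] collar->z.149 [[0.59841506 0.07947146 0.149     ]]
[[314.21357603 200.35567674]
 [314.12758796 209.16577049]
 [314.02697462 219.46625591]]
0.07 8 [0.5972 0.0724 0.1123] [0.598 0.073] [0.017 0.006] 50.012
0.115 18 [0.5981 0.0714 0.1235] [0.597 0.071] [0.02  0.008] 33.146
0.144 83 [0.5983 0.0709 0.152 ] [0.596 0.074] [0.042 0.032] 48.673
0.16 35 [0.6008 0.0725 0.1689] [0.598 0.073] [0.027 0.012] 49.267
```

View pics/c2.png

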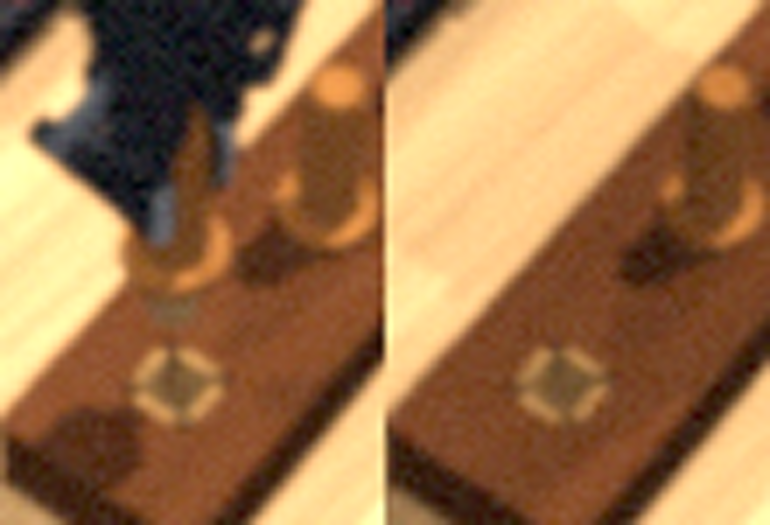

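```bash
python3 - <<'E'
from h import *
K,k1,R,t=cam("scene")
def proj(P): return cv2.projectPoints(np.array(P,float).reshape(-1,1,3),cv2.Rodrigues(R)[0],t,K,np.array([k1,0,0,0.]))[0].reshape(-1,2)
a=np.linspace(0,2*np.pi,180)
def rim(x,y,z,r): 
    q=proj(np.c_[x+r*np.cos(a),y+r*np.sin(a),a*0+z]); return q.min(0).round(1),q.max(0).round(1)
for nm,x,y,z in(("hand",.592,.0796,.1455),("fix1 mean",.5803,.1888,.05)):
    print(nm,rim(x,y,z,.022),rim(x,y,z+.008,.022),"top",rim(x,y,z+.09,.0135))
print("tip",rim(.592,.0796,.105,.01))
P0=proj([[.592,.0796,.12]]); print("px per mm x,y,z",[((proj([np.array([.592,.0796,.12])+e])-P0)).round(2) for e in np.eye(3)*.001])
f=np.load("scene1.npz")["p"]; 
g=f.astype(int)
for r in range(203,219): print(r,[f"{int(c[0])},{int(c[1])},{int(c[2])}" for c in g[r,306:325]])
E
```

```text
hand (array([306.2, 194.6]), array([322.2, 207.7])) (array([306.2, 192.9]), array([322.3, 206.1])) top (array([309.2, 177.2]), array([319.6, 185.6]))
fix1 mean (array([328.3, 189.2]), array([342.7, 201. ])) (array([328.4, 187.7]), array([342.9, 199.5])) top (array([332.3, 173.3]), array([341.6, 180.8]))
tip (array([310.6, 206.2]), array([317.7, 212.1]))
px per mm x,y,z [array([[0.26, 0.2 ]]), array([[ 0.24, -0.22]]), array([[ 0. , -0.2]])]
203 ['161,127,87', '133,101,69', '95,66,34', '85,52,26', '84,53,26', '82,53,27', '77,47,25', '72,44,22', '72,45,22', '78,49,20', '90,54,26', '98,61,29', '107,67,37', '115,71,31', '116,73,36', '105,65,34', '84,49,26', '64,38,19', '54,34,21']
204 ['162,129,91', '135,106,71', '98,67,39', '84,54,27', '84,52,25', '84,52,20', '84,54,27', '81,50,26', '84,52,26', '103,65,33', '118,76,40', '120,77,40', '114,73,34', '108,67,36', '102,63,33', '89,53,26', '75,44,25', '64,36,20', '52,32,13']
205 ['149,116,80', '119,87,54', '85,55,33', '80,51,29', '79,48,23', '83,53,25', '80,50,22', '80,49,21', '88,55,26', '109,69,38', '119,76,37', '115,73,39', '102,65,32', '89,
[... 2419 characters left out ...]
8', '80,46,30', '81,48,27', '83,49,28', '98,65,38', '116,84,50', '117,85,52', '96,69,43', '67,48,26', '78,56,34', '104,78,46', '116,86,49', '118,86,51', '104,71,41', '90,57,32', '81,49,25', '79,46,27', '78,44,25', '76,43,24']
217 ['81,48,27', '80,46,23', '82,48,25', '93,61,34', '106,75,43', '113,83,49', '102,76,46', '78,58,36', '61,44,26', '65,46,25', '81,59,31', '99,72,41', '110,80,51', '111,81,48', '103,73,42', '89,58,32', '78,46,27', '78,44,23', '80,46,22']
218 ['80,44,24', '82,50,27', '83,49,26', '100,69,40', '110,81,49', '100,74,43', '85,62,38', '71,49,32', '64,44,28', '69,51,31', '73,54,30', '78,57,35', '86,63,36', '95,68,44', '94,68,41', '82,56,32', '71,42,27', '73,39,19', '80,48,27']
```

Against the fixed peg in the same view, the held peg sits about 1 mm short of the socket in x. I'll shift +1 mm and start the insertion while watching the force.

{"api": "arm_command", "payload": {
  "moves": [
    {"fingers":20,"offset":[0.001,0,0.02],"dr":[0,0,0]},
    {"fingers":20,"offset":[0.001,0,0.04],"dr":[0,0,0]},
    {"fingers":20,"offset":[0.001,0,0.05],"dr":[0,0,0]},
    {"fingers":20,"offset":[0.001,0,0.058],"dr":[0,0,0]},
    {"fingers":20,"offset":[0.001,0,0.064],"dr":[0,0,0]},
    {"fingers":20,"offset":[0.001,0,0.07],"dr":[0,0,0]},
    {"fingers":20,"offset":[0.001,0,0.07],"dr":[0,0,0]},
    {"fingers":20,"offset":[0.001,0,0.07],"dr":[0,0,0]}
  ]
}}

```text
time: 5.95
position: [0.5929, 0.08, 0.1115]
eef_rot: [-3.142, -0.0, -0.0]
contact_force: [0.5, -0.2, -0.9]
finger_gap: 0.0262
grasp_force: 59.6
```

{"api": "arm_command", "payload": {
  "moves": [
    {"fingers":20,"offset":[0,0,0.004],"dr":[0,0,0]},
    {"fingers":20,"offset":[0,0,0.008],"dr":[0,0,0]},
    {"fingers":20,"offset":[0,0,0.011],"dr":[0,0,0]},
    {"fingers":20,"offset":[0,0,0.0115],"dr":[0,0,0]},
    {"fingers":20,"offset":[0,0,0.0115],"dr":[0,0,0]},
    {"fingers":20,"offset":[0,0,0.0115],"dr":[0,0,0]}
  ]
}}

```text
time: 6.7
position: [0.5932, 0.0802, 0.1]
eef_rot: [-3.141, -0.001, -0.001]
contact_force: [3.0, 2.2, 0.6]
finger_gap: 0.026
grasp_force: 59.8
```

```bash
python3 - <<'E'
from h import *
p,d=capture("scene"); np.savez("scene2.npz",p=p,d=d); s=observe(); print(s["position"],s["contact_force"],s["moment"])
X=cloud("scene",d); m=(abs(X[...,0]-.595)<.04)&(abs(X[...,1]-.075)<.04)
q=X[m&(X[...,2]>.055)&(X[...,2]<.075)]; print(len(q),q.mean(0),np.percentile(q[:,2],[10,50,75,90]))
im=p[165:240,290:345,::-1]; cv2.imwrite("pics/c3.png",cv2.resize(np.clip(im*1.8,0,255).astype(np.uint8),None,fx=7,fy=7,interpolation=cv2.INTER_CUBIC))
E
```

```text
[0.59316527 0.08017567 0.09998655] [2.97668148 2.34000139 0.15450807] [ 0.66419957 -0.65979737 -0.02786247]
86 [0.59911426 0.07134876 0.0692239 ] [0.06432679 0.07033376 0.0724961  0.07353235]
```

View pics/c3.png

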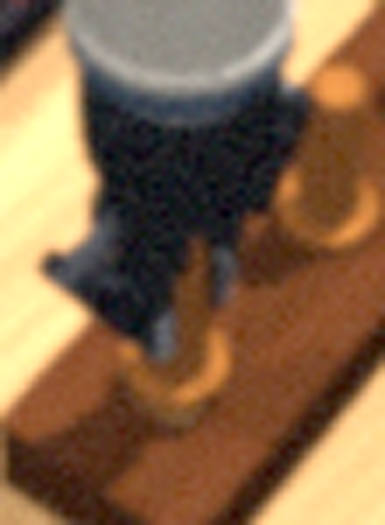

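The peg is in the socket, with its collar at about crop (175,380), clear of the stand by ~13 mm. The strips push it toward +x and +y, so I'll relieve that by 1 mm each way.

{"api": "arm_command", "payload": {
  "moves": [
    {"fingers":20,"offset":[0.001,-0.001,0],"dr":[0,0,0]},
    {"fingers":20,"offset":[0.001,-0.001,0.001],"dr":[0,0,0]},
    {"fingers":20,"offset":[0.001,-0.001,0.001],"dr":[0,0,0]},
    {"fingers":20,"offset":[0.001,-0.001,0.001],"dr":[0,0,0]}
  ]
}}

```text
time: 7.25
position: [0.5935, 0.0808, 0.0986]
eef_rot: [3.141, 0.0, -0.0]
contact_force: [1.3, -0.9, -1.4]
finger_gap: 0.0261
grasp_force: 59.6
```

{"api": "arm_command", "payload": {
  "moves": [
    {"fingers":40,"offset":[0,0,0],"dr":[0,0,0]},
    {"fingers":60,"offset":[0,0,0],"dr":[0,0,0]},
    {"fingers":100,"offset":[0,0,0],"dr":[0,0,0]},
    {"fingers":100,"offset":[0,0,0],"dr":[0,0,0]},
    {"fingers":100,"offset":[0,0,0],"dr":[0,0,0]},
    {"fingers":100,"offset":[0,0,0],"dr":[0,0,0]},
    {"fingers":100,"offset":[0,0,-0.03],"dr":[0,0,0]},
    {"fingers":100,"offset":[0,0,-0.08],"dr":[0,0,0]},
    {"fingers":100,"offset":[0,0,-0.13],"dr":[0,0,0]},
    {"fingers":100,"offset":[-0.01,0.05,-0.15],"dr":[0,0,0]},
    {"fingers":100,"offset":[-0.03,0.1,-0.15],"dr":[0,0,0]},
    {"fingers":100,"offset":[-0.05,0.15,-0.15],"dr":[0,0,0]}
  ]
}}

```text
time: 8.75
position: [0.5432, -0.0703, 0.2493]
eef_rot: [3.141, -0.001, 0.0]
contact_force: [0.9, -0.5, -0.9]
finger_gap: 0.0849
grasp_force: 0.0
```

{"api": "arm_command", "payload": {
  "moves": [
    {"fingers":100,"offset":[-0.02,0.03,0],"dr":[0,0,0]},
    {"fingers":100,"offset":[-0.0525,0.086,0],"dr":[0,0,0]},
    {"fingers":100,"offset":[-0.0525,0.086,0],"dr":[0,0,0]},
    {"fingers":100,"offset":[-0.0525,0.086,0],"dr":[0,0,0]}
  ]
}}

```text
time: 9.25
position: [0.4912, -0.1551, 0.2489]
eef_rot: [-3.141, -0.001, -0.002]
contact_force: [0.1, -0.0, 0.2]
finger_gap: 0.0854
grasp_force: 0.0
```

```bash
python3 - <<'E'
from h import *
print(observe()["position"])
o=[]
for n in("top","scene"):
    p,d=capture(n); np.savez(f"{n}3.npz",p=p,d=d); X=cloud(n,d)
    for nm,c,(z0,z1) in(("peg",(.593,.08),(.14,.165)),("collar",(.593,.08),(.055,.08)),("fix1",(.58,.188),(.13,.15)),("fix1col",(.58,.188),(.054,.07)),("mal",(.4906,-.154),(.108,.13))):
        q=X[(np.hypot(X[...,0]-c[0],X[...,1]-c[1])<.035)&(X[...,2]>z0)&(X[...,2]<z1)]
        if len(q)>5: print(n,nm,len(q),q.mean(0).round(4),np.round(cv2.minAreaRect(q[:,:2].astype(np.float32))[0],4),np.round(cv2.minAreaRect(q[:,:2].astype(np.float32))[1],4),np.percentile(q[:,2],[50,90]).round(4))
    # mat colour: cork vs. bench
    c=(270,150,180,90) if n=="top" else(190,170,170,110); im=p[c[1]:c[1]+c[3],c[0]:c[0]+c[2],::-1]
    o.append(cv2.resize(np.clip(im*1.8,0,255).astype(np.uint8),(760,380 if n=="top" else 220) if 0 else (395,int(395*c[3]/c[2])),interpolation=cv2.INTER_CUBIC))
h=max(a.shape[0] for a in o); o=[cv2.copyMakeBorder(a,0,h-a.shape[0],0,0,cv2.BORDER_CONSTANT) for a in o]
cv2.imwrite("pics/c4.png",np.hstack(o))
E
```

```text
[ 0.4912437  -0.15509677  0.24894208]
top peg 79 [0.5895 0.0803 0.1484] [0.5895 0.0808] [0.0226 0.0231] [0.1487 0.1523]
top collar 89 [0.5845 0.0813 0.0681] [0.5923 0.0862] [0.0551 0.0382] [0.068 0.071]
top fix1 74 [0.5785 0.1883 0.1381] [0.5791 0.1886] [0.0228 0.0233] [0.1387 0.1416]
top fix1col 83 [0.572  0.185  0.0578] [0.5768 0.1872] [0.0473 0.0465] [0.0572 0.0612]
top mal 49 [ 0.4823 -0.1525  0.1163] [ 0.4813 -0.1535] [0.0233 0.013 ] [0.1168 0.1198]
scene peg 73 [0.595  0.0776 0.1488] [0.5946 0.0784] [0.0235 0.0236] [0.1504 0.1531]
scene collar 95 [0.599  0.0723 0.0698] [0.5958 0.0752] [0.0417 0.0339] [0.0698 0.0746]
scene fix1 61 [0.5835 0.1862 0.1377] [0.5831 0.1874] [0.0241 0.0224] [0.1385 0.1417]
scene fix1col 82 [0.5859 0.183  0.0595] [0.5782 0.1865] [0.0567 0.0489] [0.0587 0.0657]
scene mal 80 [ 0.4931 -0.1556  0.1173] [ 0.4921 -0.1551] [0.0243 0.0256] [0.1177 0.1211]
```

View pics/c4.png

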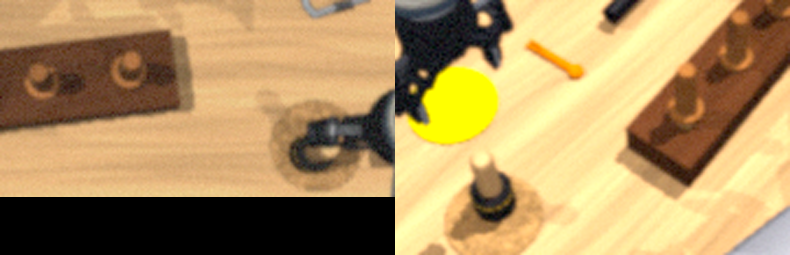

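The peg stands alone in the socket, upright. Its top is at z≈0.150, so the collar is about 11 mm clear. In the top view (left) it's at crop (130,68). The scene view (right) shows the mallet on the cork mat at crop (493,200) with the gripper above and behind it. Next I'll grip the mallet and measure the mat centre.

{"api": "arm_command", "payload": {
  "moves": [
    {"fingers":100,"offset":[0,0,0.05],"dr":[0,0,0]},
    {"fingers":100,"offset":[0,0,0.1],"dr":[0,0,0]},
    {"fingers":100,"offset":[0,0,0.145],"dr":[0,0,0]},
    {"fingers":100,"offset":[0,0,0.17],"dr":[0,0,0]},
    {"fingers":100,"offset":[0,0,0.183],"dr":[0,0,0]},
    {"fingers":100,"offset":[0,0,0.183],"dr":[0,0,0]},
    {"fingers":20,"offset":[0,0,0.183],"dr":[0,0,0]},
    {"fingers":20,"offset":[0,0,0.183],"dr":[0,0,0]},
    {"fingers":20,"offset":[0,0,0.183],"dr":[0,0,0]},
    {"fingers":20,"offset":[0,0,0.183],"dr":[0,0,0]},
    {"fingers":20,"offset":[0,0,0.183],"dr":[0,0,0]},
    {"fingers":20,"offset":[0,0,0.183],"dr":[0,0,0]}
  ]
}}

```text
time: 10.85
position: [0.4916, -0.155, 0.0665]
eef_rot: [-3.142, -0.001, -0.001]
contact_force: [-0.7, 2.6, 6.5]
finger_gap: 0.0267
grasp_force: 58.4
```

```bash
python3 - <<'E'
from h import *
for n,uv in(("top",(414.4,216.4)),("scene",(232,264))):
    print(n,onplane(n,[uv],.004))
    p=np.load(f"{n}0.npz")["p"]; lab=cv2.cvtColor(cv2.GaussianBlur(p,(0,0),1),cv2.COLOR_RGB2LAB).astype(int)
    # cork texture is darker/less saturated: rows through centre
    u,v=map(int,uv)
    print([int(x) for x in lab[v,u-40:u+41:2,0]]); print([int(x) for x in lab[v-34:v+35:2,u,0]])
    print([int(x) for x in lab[v+14,u-40:u+41:2,0]])
E
```

```text
top [[ 0.49922257 -0.16739703  0.004     ]]
[98, 99, 99, 98, 98, 98, 98, 98, 97, 92, 87, 84, 79, 73, 50, 26, 19, 27, 44, 55, 63, 84, 103, 107, 101, 78, 62, 61, 68, 79, 86, 93, 98, 99, 98, 97, 98, 98, 98, 99, 98]
[92, 94, 100, 104, 104, 105, 101, 86, 78, 77, 80, 79, 74, 71, 50, 28, 47, 63, 68, 61, 48, 27, 20, 46, 80, 90, 87, 89, 109, 116, 115, 114, 110, 107, 102]
[109, 108, 108, 109, 109, 109, 110, 111, 110, 110, 110, 107, 97, 88, 88, 90, 90, 88, 84, 80, 80, 81, 80, 83, 86, 87, 86, 85, 92, 102, 105, 106, 106, 106, 106, 105, 106, 105, 104, 104, 103]
scene [[ 0.50303143 -0.1678816   0.004     ]]
[138, 146, 150, 152, 152, 150, 149, 147, 146, 135, 112, 102, 91, 71, 57, 57, 55, 42, 24, 14, 14, 18, 46, 77, 98, 104, 101, 104, 112, 112, 108, 115, 124, 132, 137, 137, 135, 134, 135, 134, 132]
[141, 143, 146, 141, 129, 110, 92, 78, 74, 75, 74, 72, 54, 26, 27, 31, 11, 14, 43, 65, 92, 104, 106, 105, 104, 106, 108, 127, 139, 141, 140, 138, 138, 137, 134]
[145, 141, 135, 131, 128, 127, 129, 130, 130, 129, 128, 121, 108, 103, 102, 101, 100, 102, 100, 101, 104, 109, 114, 115, 111, 108, 113, 127, 135, 135, 135, 135, 134, 132, 128, 125, 124, 122, 122, 125, 130]
```

{"api": "arm_command", "payload": {
  "moves": [
    {"fingers":20,"offset":[0,0,-0.04],"dr":[0,0,0]},
    {"fingers":20,"offset":[0,0,-0.09],"dr":[0,0,0]},
    {"fingers":20,"offset":[0,0,-0.14],"dr":[0,0,0]},
    {"fingers":20,"offset":[0,0,-0.18],"dr":[0,0,0]},
    {"fingers":20,"offset":[0.015,-0.035,-0.187],"dr":[0,0,0]},
    {"fingers":20,"offset":[0.035,-0.08,-0.187],"dr":[0,0,0]},
    {"fingers":20,"offset":[0.055,-0.125,-0.187],"dr":[0,0,0]},
    {"fingers":20,"offset":[0.075,-0.17,-0.187],"dr":[0,0,0]},
    {"fingers":20,"offset":[0.095,-0.215,-0.187],"dr":[0,0,0]},
    {"fingers":20,"offset":[0.102,-0.2358,-0.187],"dr":[0,0,0]},
    {"fingers":20,"offset":[0.102,-0.2358,-0.18],"dr":[0,0,0]},
    {"fingers":20,"offset":[0.102,-0.2358,-0.162],"dr":[0,0,0]}
  ]
}}

```text
time: 12.35
position: [0.593, 0.0799, 0.2273]
eef_rot: [3.141, -0.001, -0.001]
contact_force: [0.4, -0.2, -2.9]
finger_gap: 0.027
grasp_force: 60.5
```

{"api": "arm_command", "payload": {
  "moves": [
    {"fingers":20,"offset":[0,0,0],"dr":[0,0,0]},
    {"fingers":20,"offset":[0,0,0],"dr":[0,0,0]}
  ]
}}

```text
time: 12.6
position: [0.593, 0.0799, 0.2276]
eef_rot: [3.141, 0.001, -0.002]
contact_force: [-0.3, 1.0, -2.7]
finger_gap: 0.0263
grasp_force: 60.4
```

```bash
python3 - <<'E'
from h import *
s=observe(); print(s["position"],s["contact_force"])
p,d=capture("scene"); im=p[130:240,280:380,::-1]; cv2.imwrite("pics/c5.png",cv2.resize(np.clip(im*1.8,0,255).astype(np.uint8),None,fx=5,fy=5,interpolation=cv2.INTER_CUBIC))
E
```

```text
[0.59296976 0.07985137 0.22757694] [-0.33142332  0.9702024  -2.69457043]
```

View pics/c5.png

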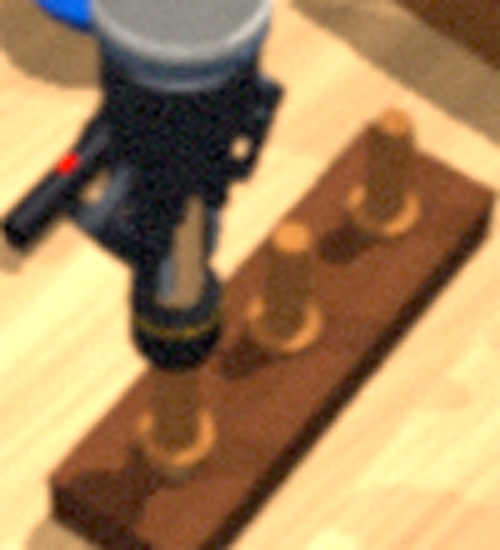

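The mallet head at crop (178,320) is centred over the peg at (178,420). Driving it down now.

{"api": "arm_command", "payload": {
  "moves": [
    {"fingers":20,"offset":[0,0,0.008],"dr":[0,0,0]},
    {"fingers":20,"offset":[0,0,0.012],"dr":[0,0,0]},
    {"fingers":20,"offset":[0,0,0.016],"dr":[0,0,0]},
    {"fingers":20,"offset":[0,0,0.019],"dr":[0,0,0]},
    {"fingers":20,"offset":[0,0,0.0205],"dr":[0,0,0]},
    {"fingers":20,"offset":[0,0,0.0205],"dr":[0,0,0]}
  ]
}}

```text
time: 13.4
position: [0.5937, 0.0808, 0.2078]
eef_rot: [-3.142, -0.001, -0.0]
contact_force: [0.3, -0.5, 4.3]
finger_gap: 0.0265
grasp_force: 61.0
```

{"api": "arm_command", "payload": {
  "moves": [
    {"fingers":20,"offset":[0,0,0.0015],"dr":[0,0,0]},
    {"fingers":20,"offset":[0,0,0.003],"dr":[0,0,0]},
    {"fingers":20,"offset":[0,0,0.004],"dr":[0,0,0]},
    {"fingers":20,"offset":[0,0,0.004],"dr":[0,0,0]}
  ]
}}

```text
time: 13.9
position: [0.5938, 0.0808, 0.2041]
eef_rot: [-3.141, -0.002, -0.0]
contact_force: [0.2, -0.3, 7.0]
finger_gap: 0.0267
grasp_force: 61.3
```

{"api": "arm_command", "payload": {
  "moves": [
    {"fingers":20,"offset":[0,0,0.001],"dr":[0,0,0]},
    {"fingers":20,"offset":[0,0,0.001],"dr":[0,0,0]}
  ]
}}

```text
time: 14.15
position: [0.5939, 0.0808, 0.2032]
eef_rot: [-3.141, -0.002, -0.0]
contact_force: [0.7, -0.9, 7.6]
finger_gap: 0.0267
grasp_force: 61.4
```

{"api": "arm_command", "payload": {
  "moves": [
    {"fingers":20,"offset":[0,0,0.001],"dr":[0,0,0]},
    {"fingers":20,"offset":[0,0,0.001],"dr":[0,0,0]}
  ]
}}

```text
time: 14.4
position: [0.594, 0.0808, 0.2024]
eef_rot: [-3.141, -0.002, -0.0]
contact_force: [-1.1, 0.1, 8.6]
finger_gap: 0.0268
grasp_force: 61.5
```

{"api": "arm_command", "payload": {
  "moves": [
    {"fingers":20,"offset":[0,0,0.0008],"dr":[0,0,0]},
    {"fingers":20,"offset":[0,0,0.0008],"dr":[0,0,0]}
  ]
}}

```text
time: 14.65
position: [0.5943, 0.0808, 0.2024]
eef_rot: [-3.141, -0.003, -0.0]
contact_force: [-1.4, -1.6, 13.1]
finger_gap: 0.0266
grasp_force: 62.0
```

{"api": "arm_command", "payload": {
  "moves": [
    {"fingers":20,"offset":[0,0,0.001],"dr":[0,0,0]},
    {"fingers":20,"offset":[0,0,0.001],"dr":[0,0,0]}
  ]
}}

```text
time: 14.9
position: [0.5947, 0.0808, 0.2023]
eef_rot: [-3.141, -0.004, -0.0]
contact_force: [-3.3, -1.4, 21.4]
finger_gap: 0.0269
grasp_force: 62.6
```

The force climbs with no further travel, so the collar is seated. I'll return the mallet to the mat.

{"api": "arm_command", "payload": {
  "moves": [
    {"fingers":20,"offset":[0,0,-0.02],"dr":[0,0,0]},
    {"fingers":20,"offset":[0,0,-0.045],"dr":[0,0,0]},
    {"fingers":20,"offset":[-0.018,0.045,-0.045],"dr":[0,0,0]},
    {"fingers":20,"offset":[-0.036,0.09,-0.045],"dr":[0,0,0]},
    {"fingers":20,"offset":[-0.054,0.135,-0.045],"dr":[0,0,0]},
    {"fingers":20,"offset":[-0.072,0.18,-0.045],"dr":[0,0,0]},
    {"fingers":20,"offset":[-0.09,0.225,-0.02],"dr":[0,0,0]},
    {"fingers":20,"offset":[-0.0965,0.243,0.02],"dr":[0,0,0]},
    {"fingers":20,"offset":[-0.0965,0.243,0.06],"dr":[0,0,0]},
    {"fingers":20,"offset":[-0.0965,0.243,0.095],"dr":[0,0,0]},
    {"fingers":20,"offset":[-0.0965,0.243,0.11],"dr":[0,0,0]},
    {"fingers":20,"offset":[-0.0965,0.243,0.11],"dr":[0,0,0]}
  ]
}}

```text
time: 16.4
position: [0.4959, -0.1618, 0.0887]
eef_rot: [-3.141, 0.002, -0.0]
contact_force: [0.1, 0.1, -3.6]
finger_gap: 0.0268
grasp_force: 60.6
```

```bash
python3 - <<'E'
from h import *
s=observe(); print(s["position"],s["contact_force"])
p,d=capture("scene"); X=cloud("scene",d)
for nm,c,(z0,z1) in(("peg",(.593,.08),(.125,.165)),("fix1",(.58,.188),(.13,.15))):
    q=X[(np.hypot(X[...,0]-c[0],X[...,1]-c[1])<.03)&(X[...,2]>z0)&(X[...,2]<z1)]; print(nm,q.mean(0).round(4),np.percentile(q[:,2],[50,90]).round(4))
im=p[175:295,190:350,::-1]; cv2.imwrite("pics/c6.png",cv2.resize(np.clip(im*1.8,0,255).astype(np.uint8),None,fx=4.8,fy=4.8,interpolation=cv2.INTER_CUBIC))
E
```

```text
[ 0.49594175 -0.16183027  0.08870807] [ 0.05299103  0.14740129 -3.55450544]
peg [0.5961 0.0766 0.1362] [0.1379 0.1416]
fix1 [0.5829 0.1864 0.1383] [0.1396 0.1425]
```

View pics/c6.png

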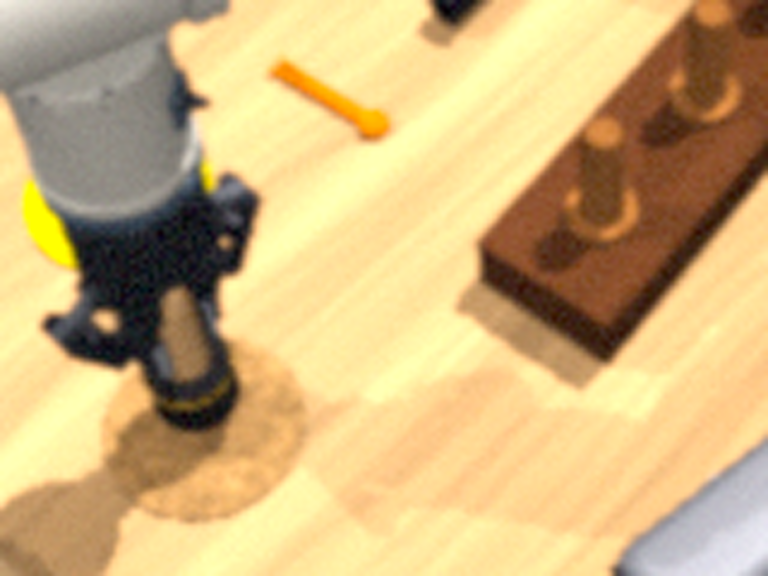

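The peg is home: at crop (600,205) its height matches the fixed pegs. The mallet hovers at (195,400), and the mat centre at (205,428) is about 5 mm further on. I'll correct for that and set it down.

{"api": "arm_command", "payload": {
  "moves": [
    {"fingers":20,"offset":[0.005,0.004,0.01],"dr":[0,0,0]},
    {"fingers":20,"offset":[0.005,0.004,0.017],"dr":[0,0,0]},
    {"fingers":20,"offset":[0.005,0.004,0.02],"dr":[0,0,0]},
    {"fingers":20,"offset":[0.005,0.004,0.0215],"dr":[0,0,0]},
    {"fingers":20,"offset":[0.005,0.004,0.0215],"dr":[0,0,0]}
  ]
}}

```text
time: 17.08
position: [0.5016, -0.1661, 0.068]
eef_rot: [-3.142, 0.0, -0.0]
contact_force: [-0.1, -0.4, -2.6]
finger_gap: 0.0269
grasp_force: 60.6
```

{"api": "arm_command", "payload": {
  "moves": [
    {"fingers":20,"offset":[0,0,0.001],"dr":[0,0,0]},
    {"fingers":20,"offset":[0,0,0.0015],"dr":[0,0,0]},
    {"fingers":20,"offset":[0,0,0.0015],"dr":[0,0,0]}
  ]
}}

```text
time: 17.45
position: [0.5017, -0.1662, 0.0666]
eef_rot: [3.142, -0.0, -0.0]
contact_force: [0.4, 0.1, -2.8]
finger_gap: 0.0266
grasp_force: 60.7
```

{"api": "arm_command", "payload": {
  "moves": [
    {"fingers":20,"offset":[0,0,0.001],"dr":[0,0,0]},
    {"fingers":20,"offset":[0,0,0.001],"dr":[0,0,0]}
  ]
}}

```text
time: 17.7
position: [0.502, -0.1662, 0.0665]
eef_rot: [3.142, -0.001, -0.0]
contact_force: [-3.3, 2.3, 11.2]
finger_gap: 0.0265
grasp_force: 61.9
```

In contact. Releasing and backing off.

{"api": "arm_command", "payload": {
  "moves": [
    {"fingers":20,"offset":[0,0,-0.0007],"dr":[0,0,0]},
    {"fingers":40,"offset":[0,0,-0.0007],"dr":[0,0,0]},
    {"fingers":60,"offset":[0,0,-0.0007],"dr":[0,0,0]},
    {"fingers":100,"offset":[0,0,-0.0007],"dr":[0,0,0]},
    {"fingers":100,"offset":[0,0,-0.0007],"dr":[0,0,0]},
    {"fingers":100,"offset":[0,0,-0.0007],"dr":[0,0,0]},
    {"fingers":100,"offset":[0,0,-0.03],"dr":[0,0,0]},
    {"fingers":100,"offset":[0,0,-0.08],"dr":[0,0,0]},
    {"fingers":100,"offset":[0,0,-0.13],"dr":[0,0,0]},
    {"fingers":100,"offset":[-0.05,0,-0.16],"dr":[0,0,0]},
    {"fingers":100,"offset":[-0.1,0,-0.16],"dr":[0,0,0]},
    {"fingers":100,"offset":[-0.1,0,-0.16],"dr":[0,0,0]}
  ]
}}

```text
time: 19.2
position: [0.3986, -0.1657, 0.2257]
eef_rot: [-3.141, 0.001, -0.001]
contact_force: [0.1, 0.3, 0.1]
finger_gap: 0.0857
grasp_force: 0.0
```

```bash
python3 - <<'E'
from h import *
s=observe(); print(s["position"],s["contact_force"])
p,d=capture("scene"); X=cloud("scene",d)
for nm,c,(z0,z1) in(("mal",(.502,-.166),(.105,.13)),("peg",(.593,.08),(.125,.165)),("fix1",(.58,.188),(.125,.165))):
    q=X[(np.hypot(X[...,0]-c[0],X[...,1]-c[1])<.03)&(X[...,2]>z0)&(X[...,2]<z1)]; print(nm,q.mean(0).round(4),np.percentile(q[:,2],[50,90]).round(4))
im=p[175:295,190:350,::-1]; cv2.imwrite("pics/c7.png",cv2.resize(np.clip(im*1.8,0,255).astype(np.uint8),None,fx=4.8,fy=4.8,interpolation=cv2.INTER_CUBIC))
E
```

```text
[ 0.39860521 -0.16569762  0.22565634] [0.07118832 0.30013518 0.09264752]
mal [ 0.5037 -0.1673  0.1159] [0.1176 0.1211]
peg [0.5963 0.0766 0.1366] [0.1378 0.1422]
fix1 [0.5844 0.1852 0.1363] [0.1384 0.1414]
```

View pics/c7.png

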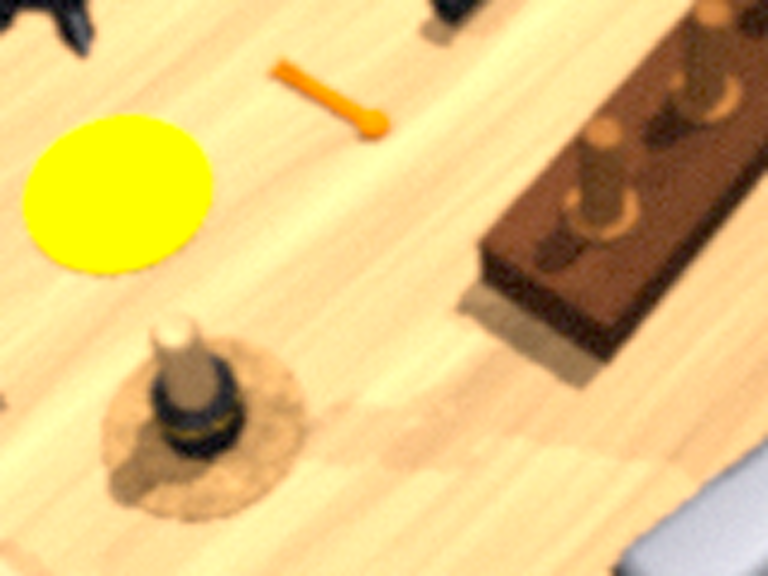

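The mallet stands upright in the middle of the cork mat, base at crop (203,425). The peg is flush at (600,205), and the arm is clear. Handing in.

```bash
python3 -c "
from bench import *
print(close_job())"
```

```text
the job is handed in; nothing more can be done
None
```

The peg is tapped home flush in the empty socket, the mallet is back upright in the middle of the cork mat, and the job was handed in at about 19 s; no verdict came back.

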